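# Knock home the lock pins of a shelf frame joint

### The job

Take the rubber mallet from its red rest and knock the two yellow-headed lock pins of the blue shelf frame briskly down with its head until both are fully home. Then put the mallet back in its rest as it was, head standing in the tray and handle on the saddle, and let go. Keep the hand itself off the frame and pins, and leave the crate, green sleeve and carton where they are.

Things in the scene. Friction and masses are not known exactly. Their poses are not given: they have to be found in the camera images.
- frame: Fixed corner of a blue steel shelf frame on the bench. Post 80 x 280 mm, 60 mm high, long along its y; a beam 45 mm wide, 56 mm high runs to +x (away from the robot) to 240 mm from the origin. A bright 75 x 170 mm connector plate lies on the post, its top 64 mm above the bench. Origin: on the bench under the post's middle, z up. The pins stand at x = 0, y = +50 mm (left) and -50 mm (right).
- pin_left (a joint): How far the left lock pin has been driven straight down, m: 0 = fully up, its head 26 mm above the plate; 0.026 = home, head resting on the plate. Starts at 0 to 0.012. Sprung pin in a tight sleeve: moving it takes 6 N of grip plus up to 2.6 N of spring, plus 15 N per m/s; it stays where it is left.
- pin_right (a joint): The same for the right lock pin, alike in every way, with its own starting depth.
- pin_left_top (a point): Centre of the top of the left pin's yellow head, 28 mm across and 10 mm thick; 100 mm above the bench with the pin fully up, 74 mm when home.
- pin_right_top (a point): Centre of the top of the right pin's yellow head; same sizes and heights.
- mallet: Loose rubber mallet, 0.34 to 0.5 kg. Black head: upright cylinder 56 mm across, 80 mm tall, standing on one of its flat striking faces; level wooden handle with flat sides, 26 mm wide, 34 mm high, along -x to 212 mm from the head's axis, its centre line 40 mm above the lower face; red end. Origin: centre of the lower face; z up, +x from handle to head. Centre of mass about 40 mm from the axis.
- mallet_grip (a point): Point to grip on the handle's centre line: 85 mm from the head's axis (mallet x = -85 mm), 40 mm above the lower face. Grip across the 26 mm width.
- mallet_tail (a point): Point on the underside of the handle, 180 mm behind the head's axis (23 mm above the level of the lower face); it lies on the saddle when the mallet is in its rest.
- rest: Fixed mallet rest, on the left or the right: dark base plate 290 x 90 mm, 6 mm thick, long along its x, with a red square tray for the head at +x and a red saddle for the handle at -x; between them only the flat plate, so fingers have room beside the handle. Origin: on the bench under the plate's middle; z up.
- rest_tray (a point): Centre of the tray's floor (rest x = +80 mm, 6 mm above the bench), where the mallet's origin sits at the start. The tray is 72 mm square inside, its walls 6 mm thick rise 12 mm above its floor.
- rest_saddle (a point): Centre of the saddle's flat top (rest x = -100 mm), 29 mm above the bench, 25 mm along x and 75 mm wide; the tail of the handle rests on it and keeps the mallet from tipping.
- crate: Bystander: loose grey open crate of pipe fittings, 200 x 140 x 75 mm, origin under its centre.
- sleeve: Bystander: loose green pipe sleeve standing upright, 76 mm across, 90 mm tall, origin under its centre.
- carton: Bystander: loose cardboard carton with a white paper band, 130 x 90 x 60 mm, origin under its centre.

How it is judged:
By the outcome, as a careful person would: the job done as asked, in the order asked, and still so for the second after the job is handed in, with the robot touching nothing.
It also fails if it takes over 45 s, if anything falls off the work surface, if the arm or the gripper's body presses on something with over 40 N, if the wrist force passes 120 N, or if a joint passes its speed limit or range.

### The arm

A 6-joint arm with a two-finger parallel gripper is mounted at the origin on the work surface. World frame = base frame: x ahead of the robot, y to its left, z up, the work surface at z = 0. Lengths are in m, angles in rad, forces in N, time in s.
With the tool pointing down it reaches from about 0.275 to 1 m from the base axis. Payload 8.4 kg.
Tool frame: the origin (TCP) lies between the finger pads; the fingertips stand 17 mm ahead of it and the grasp point (between the pads) lies 2 mm behind it; x points along the fingers, y is the direction in which the jaws open and shut, and the axes are right-handed (so a half turn about x gives the same grasp; the last joint's range is limited). The gripper opens to 85 mm and grips with 20 to 120 N. Pads are 22 mm wide; open, the fingers measure 114 mm over their backs; the gripper's body (76 mm by 85 mm) begins 54 mm behind the grasp point. The pads swing forward as they close: fully open they stand 13 mm farther back than shut.
Start: joints at [1.303, 0.353, 1.633, -0, 1.155, -0.002], TCP at [0.164, 0.603, 0.248] pointing down, gripper open.
Joint ranges: [-2.63, 2.63], [-0.92, 2.1], [0.06, 2.66], [-1.3, 4.44], [0, 2.69], [-3.02, 3.02]. Speed limits (rad/s): [2.22, 2.22, 2.79, 3.14, 3.14, 3.14].

### API

Orientations are given as a unit quaternion [x, y, z, w].
In Python, from workcell import bot gives the robot as it stands.
- The arm moves only by the tool carry_out, never from a script. Its argument "motion" is text: rows parted by semicolons, each of 7 numbers parted by spaces: the shift along the world's x, y, z in mm, then the turn, a rotation vector about the world's x, y, z in rad, then the opening, from 0 (shut) to 1 (fully open). In form: tx ty tz ax ay az hand; .... A call has 1 to 5 rows; each row is the pose to reach, as a shift and turn from the pose commanded when the call began; what a row does not reach only later rows make up. A row lasts 1/8 s, in which the tool goes at most 62.5 mm and 10.7 degrees, less where a joint would pass 70% of its speed; a pose out of reach is approached as far as the arm can. A call with a gripper value outside its range is refused whole. The fingers move at their own pace and stop on an object; "grip_force" is the grip in N (left out, the last holds). Time passes only in rows, so rows that repeat a pose let the fingers close. It gives the time, the measured TCP pose, the force and the opening at its end, in the units of the state.
- bot.get_obs(): the state, without advancing time (a new reading comes with each control period).
- bot.capture(name): name is "side" or "top" or "wrist"; returns a dict with "color" (420x560x3 uint8, blue, green, red), "range_z" (420x560 float32, m along the optical axis (not along the pixel's ray), 0 where there is no reading), "mtx" (3x3 intrinsics, pixels), "k1" (the pictures are not rectified: a ray, as slopes to the right and down, at radius r is drawn at 1 + k1 r^2 times it, then the intrinsics apply), "xyz" and "orientation" of the camera in the world. Camera axes: x right, y up, looking along -z (the intrinsics and any distortion apply to the point x, -y, -z); pixel columns grow to the right and rows downward; lengths in m; the calibration is good to about 2 mm. A picture is of the moment at which its call begins.
- bot.close_job(): hands the job in, once; it reports no verdict.
The state is a dict: "time": time; "joints": joint angles; "qd": joint speeds; "joint_torque": joint torques, N m; "eef_pos": TCP position; "tcp_rot": TCP orientation; "ft_force": force on the tool from outside, world axes, zero at the start; "wrist_torque": the same for the moment, N m; "finger_gap": finger opening in m.
Only numpy, scipy, OpenCV 4.12 (cv2) and the standard library are available. Lean on these libraries where they do the work, as an engineer would, in place of code of your own. Each camera call takes 0.05 s, during which the arm holds its last target. There are 200 camera calls.

## Working session

There is one attempt and no reset: what is moved stays moved. The work goes in short steps, Python scripts to look and compute and a tool call to move; the robot and the scene stay as the last step left them, time stands still between calls to the robot, and variables do not carry over. Pictures are saved under pics/ and viewed, about 8 in all and at most 12, crops included, and the job is handed in when it is done.

Besides the shell and the picture viewer there is one more tool, called after "Call:" by a JSON object that holds its "api" and its "payload", one argument or row to a line. carry_out: Moves the arm, as the interface text tells. Its arguments: {"type":"object","properties":{"motion":{"type":"string"},"grip_force":{"type":"number"}},"required":["motion"]}

```bash
mkdir -p pics; ls; cat > h.py <<'E'
import numpy as np, cv2
from scipy.spatial.transform import Rotation as R
from workcell import bot
def cloud(c):
    h,w=c["range_z"].shape; K=np.array(c["mtx"])
    u,v=np.meshgrid(np.arange(w),np.arange(h))
    xd=(u-K[0,2])/K[0,0]; yd=(v-K[1,2])/K[1,1]
    x,y=xd.copy(),yd.copy()
    for _ in range(15):
        s=1+c["k1"]*(x*x+y*y); x=xd/s; y=yd/s
    z=c["range_z"]
    P=np.stack([x*z,-y*z,-z],-1)@R.from_quat(c["orientation"]).as_matrix().T+np.array(c["xyz"])
    P[z<=0]=np.nan
    return P
def save(c,n): cv2.imwrite(f"pics/{n}.png",c["color"])
E
python3 - <<'E'
from h import *
c=bot.capture("top"); s=bot.capture("side")
np.savez("top.npz",**c); np.savez("side.npz",**s)
cv2.imwrite("pics/a.png",np.vstack([c["color"],s["color"]])[:, :] if 0 else cv2.resize(np.hstack([c["color"],s["color"]]),(800,300)))
save(c,"top")
print(c["xyz"],c["orientation"],s["xyz"],bot.get_obs())
E
```

```text
pics
[0.40721951 0.029037   1.21000927] [ 0.04604636 -0.05675424 -0.6992921   0.71109018] [0.33634756 0.74605088 0.67141672] {'time': 0.1, 'joints': array([ 1.30258179e+00,  3.53590554e-01,  1.63403054e+00, -1.96632924e-05,
        1.15522922e+00, -2.42612214e-03]), 'qd': array([ 0.0016128 , -0.00244866, -0.00278632, -0.00062936, -0.00036934,
       -0.00154328]), 'joint_torque': array([ 1.78250360e-03, -6.06356263e+01, -3.42821395e+01,  5.39440646e-05,
        3.95593568e-03,  6.82258064e-05]), 'eef_pos': array([0.16408436, 0.60266261, 0.24764197]), 'tcp_rot': array([ 0.09324979,  0.70092583, -0.09413268,  0.70081845]), 'ft_force': array([-0.25310874, -0.13430146,  0.70400003]), 'wrist_torque': array([-0.01318907, -0.024043  ,  0.00526638]), 'finger_gap': 0.08544293101951025}
```

View pics/top.png

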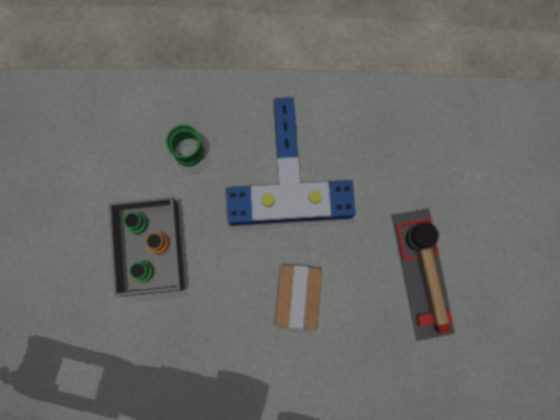

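View pics/a.png

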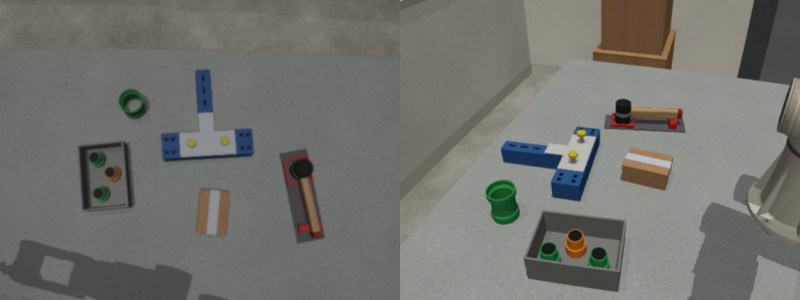

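The top view shows the mallet on the right, with its head at (424,236) and tail at (442,325). The pins are at (268,200) and (315,197), the carton at (299,296), the crate at (148,246) and the sleeve at (186,145). Next I'll measure these.

```bash
python3 - <<'E'
from h import *
c=dict(np.load("top.npz")); P=cloud(c); I=c["color"]; hsv=cv2.cvtColor(I,cv2.COLOR_BGR2HSV)
np.set_printoptions(precision=4,suppress=True)
def box(u0,u1,v0,v1):
    m=np.zeros(I.shape[:2],bool); m[v0:v1,u0:u1]=1; return m
H,S,V=hsv[...,0].astype(int),hsv[...,1].astype(int),hsv[...,2].astype(int)
z=P[...,2]
print("table z",np.nanmedian(z[300:330,200:260]))
for n,b in (("L",box(250,290,185,215)),("R",box(300,330,182,212))):
    m=b&(H>20)&(H<38)&(S>120)
    zt=np.nanmax(z[m]); q=P[m&(z>np.nanmedian(z[m])-.006)]; print(n,m.sum(),np.nanmedian(q,0), (np.nanmin(q,0)+np.nanmax(q,0))/2, zt)
def rect(q):
    r=cv2.minAreaRect((q[:,:2]*1000).astype(np.float32)); return np.array(r[0]),r[1],r[2]
m=box(215,365,90,230)&(z>.05)&(z<.066)&(((H>100)&(H<130)&(S>100)))
q=P[m]; print("frame blue",rect(q))
q=P[box(215,365,175,230)&(z>.056)&(z<.068)]; print("post",rect(q))
b=box(380,470,200,345)
q=P[b&(z>.07)]; print("head",rect(q),np.nanmedian(q,0))
q=P[b&(z>.045)&(z<.07)&(H>5)&(H<25)&(S>60)]; print("handle",rect(q),np.median(q,0),len(q))
w,V_=np.linalg.eigh(np.cov(q[:,:2].T)); print("dir",V_[:,1],np.degrees(np.arctan2(V_[1,1],V_[0,1])))
q=P[b&(z>.003)&(z<.012)]; print("base",rect(q))
q=P[b&((H<6)|(H>174))&(S>120)&(z<.035)&(box(380,470,300,345))]; print("saddle",np.median(q,0))
q=P[b&((H<6)|(H>174))&(S>120)&(z<.025)&(box(380,470,200,270))]; print("tray",rect(q))
for n,bb,t in(("crate",box(100,195,190,305),.05),("sleeve",box(160,212,115,175),.06),("carton",box(265,330,255,340),.04)):
    q=P[bb&(z>t)]; print(n,rect(q))
E
```

```text
table z 0.0002617810155718381
L 93 [0.613  0.0367 0.0956] [0.6133 0.0358 0.0967] 0.10256340144828391
R 92 [ 0.6211 -0.064   0.0999] [ 0.6208 -0.0631  0.1   ] 0.10425890855932685
frame blue (array([715.5156,  -5.7826]), (278.82757568359375, 275.9819030761719), 4.501738548278809)
post (array([625.5987, -12.3333]), (98.33685302734375, 280.259521484375), 4.402705192565918)
head (array([ 544.4069, -303.0227]), (56.0652961730957, 52.16501235961914), 88.92279052734375) [ 0.5439 -0.3013  0.0859]
handle (array([ 436.9214, -326.5002]), (169.48695373535156, 29.039134979248047), 12.437707901000977) [ 0.4341 -0.3247  0.0624] 1032
dir [-0.9777 -0.2101] -167.87269090053638
base (array([ 472.5947, -324.8404]), (210.37782287597656, 331.3575439453125), 89.19940948486328)
saddle [ 0.3664 -0.3187  0.0287]
tray (array([ 544.8773, -301.8527]), (85.64958953857422, 83.455078125), 10.809347152709961)
crate (array([511.8694, 299.2633]), (200.78695678710938, 142.9941864013672), 6.877825736999512)
sleeve (array([739.6263, 220.5857]), (75.31481170654297, 75.3932113647461), 1.1026643514633179)
carton (array([410.5819, -32.5084]), (90.43365478515625, 129.5743408203125), 85.50643920898438)
```

```bash
python3 - <<'E'
from h import *
np.set_printoptions(precision=4,suppress=True)
o=bot.get_obs(); M=R.from_quat(o["tcp_rot"]).as_matrix(); print(M)
a=np.radians(12.1); d=np.array([np.cos(a),np.sin(a),0]); y=np.array([-np.sin(a),np.cos(a),0])
for s in(1,-1):
    T=np.stack([[0,0,-1],s*y,np.cross([0,0,-1],s*y)],1)
    print(s,R.from_matrix(T@M.T).as_rotvec())
print(np.array([.5445,-.302,.046])-.085*d-o["eef_pos"])
E
```

```text
[[-0.0003  0.2627  0.9649]
 [-0.0012  0.9649 -0.2627]
 [-1.     -0.0013  0.    ]]
1 [ 0.0013 -0.      0.477 ]
-1 [-0.     -0.0017 -2.6646]
[ 0.2973 -0.9225 -0.2016]
```

Call:
{"api": "carry_out", "payload": {
  "motion": "38 -45 0 0 0 0.05 1; 76 -90 0 0 0 0.1 1; 116 -136 0 0 0 0.15 1; 155 -183 0 0 0 0.2 1; 194 -229 0 0 0 0.25 1"
}}

```text
time: 0.72
eef_pos: [0.359, 0.3723, 0.2481]
tcp_rot: [0.005, 0.707, -0.005, 0.707]
ft_force: [0.6, 1.1, 0.8]
finger_gap: 0.0855
```

Call:
{"api": "carry_out", "payload": {
  "motion": "9 -58 0 0 0 0.05 1; 17 -116 0 0 0 0.1 1; 26 -174 0 0 0 0.15 1; 34 -232 0 0 0 0.2 1; 43 -290 0 0 0 0.227 1"
}}

```text
time: 1.35
eef_pos: [0.401, 0.0823, 0.2483]
tcp_rot: [-0.075, 0.703, 0.075, 0.703]
ft_force: [0.9, 0.6, 0.8]
finger_gap: 0.0854
```

Call:
{"api": "carry_out", "payload": {
  "motion": "9 -58 0 0 0 0 1; 17 -116 0 0 0 0 1; 26 -174 0 0 0 0 1; 34 -232 0 0 0 0 1; 43 -290 0 0 0 0 1"
}}

```text
time: 1.98
eef_pos: [0.444, -0.208, 0.2482]
tcp_rot: [-0.074, 0.703, 0.074, 0.703]
ft_force: [2.1, 0.7, 0.3]
finger_gap: 0.0855
```

Call:
{"api": "carry_out", "payload": {
  "motion": "9 -57 -30 0 0 0 1; 17 -113 -80 0 0 0 1; 17 -113 -80 0 0 0 1; 17 -113 -80 0 0 0 1"
}}

```text
time: 2.48
eef_pos: [0.4605, -0.3188, 0.1674]
tcp_rot: [-0.074, 0.704, 0.075, 0.703]
ft_force: [-0.7, 0.5, -0.2]
finger_gap: 0.0851
```

```bash
python3 - <<'E'
from h import *
np.set_printoptions(precision=4,suppress=True)
o=bot.get_obs(); M=R.from_quat(o["tcp_rot"]).as_matrix(); print(o["time"],o["eef_pos"],o["joints"],M)
c=bot.capture("wrist"); save(c,"w1"); P=cloud(c); np.savez("w1.npz",**c)
hsv=cv2.cvtColor(c["color"],cv2.COLOR_BGR2HSV).astype(int); H,S=hsv[...,0],hsv[...,1]; z=P[...,2]
m=(H>5)&(H<25)&(S>60)&(z>.058)&(z<.068); q=P[m]; print(m.sum())
r=cv2.minAreaRect((q[:,:2]*1000).astype(np.float32)); print(r)
q=P[(z>.078)&(z<.095)&(P[...,0]<.6)&(P[...,0]>.49)]; print(len(q)); 
if len(q): print(cv2.minEnclosingCircle((q[:,:2]*1000).astype(np.float32)))
E
```

```text
2.475 [ 0.4605 -0.3188  0.1674] [-0.6083  0.3466  1.8454  0.0002  0.9521 -2.3892] [[-0.0018 -0.2084  0.978 ]
 [ 0.0015  0.978   0.2084]
 [-1.      0.0019 -0.0015]]
8150
((440.6011657714844, -327.49371337890625), (172.46189880371094, 35.66471481323242), 13.046716690063477)
4102
((544.7250366210938, -303.78607177734375), 28.338890075683594)
```

View pics/w1.png

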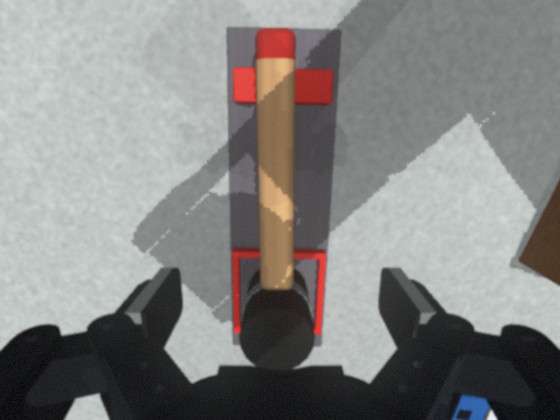

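The wrist view shows the handle (column about 277) midway between the fingers (165 and 395) and aligned with them. I'll go down and grip.

Call:
{"api": "carry_out", "payload": {
  "motion": "0 -2 -55 0 0 0 1; 0 -2 -95 0 0 0 1; 0 -2 -123 0 0 0 1; 0 -2 -123 0 0 0 1; 0 -2 -123 0 0 0 0.2",
  "grip_force": 120
}}

```text
time: 3.15
eef_pos: [0.4623, -0.3209, 0.0472]
tcp_rot: [-0.075, 0.703, 0.074, 0.704]
ft_force: [0.4, 0.3, 0.9]
finger_gap: 0.07
```

Call:
{"api": "carry_out", "payload": {
  "motion": "0 0 0 0 0 0 0; 0 0 0 0 0 0 0; 0 0 0 0 0 0 0; 0 0 0 0 0 0 0; 0 0 0 0 0 0 0"
}}

```text
time: 3.78
eef_pos: [0.4617, -0.3214, 0.0465]
tcp_rot: [-0.075, 0.703, 0.074, 0.704]
ft_force: [-1.2, 1.8, 10.7]
finger_gap: 0.0248
```

Call:
{"api": "carry_out", "payload": {
  "motion": "0 0 10 0 0 0 0; 0 0 30 0 0 0 0; 0 0 60 0 0 0 0; 0 0 100 0 0 0 0; 0 0 100 0 0 0 0"
}}

```text
time: 4.4
eef_pos: [0.4626, -0.322, 0.1482]
tcp_rot: [-0.076, 0.702, 0.073, 0.705]
ft_force: [0.6, -0.5, -3.9]
finger_gap: 0.0249
```

```bash
cat >> h.py <<'E'
def mallet(tag):
    "handle axis from wrist camera, in the world"
    np.set_printoptions(precision=4,suppress=True)
    o=bot.get_obs(); t=o["eef_pos"]; M=R.from_quat(o["tcp_rot"]).as_matrix(); print(o["time"],t,M[:,0],M[:,1],o["ft_force"],o["wrist_torque"],o["finger_gap"])
    c=bot.capture("wrist"); save(c,tag); P=cloud(c)
    hsv=cv2.cvtColor(c["color"],cv2.COLOR_BGR2HSV).astype(int); H,S=hsv[...,0],hsv[...,1]; z=P[...,2]
    rel=P-t
    m=(H>5)&(H<25)&(S>60)&(abs(rel[...,2])<.07)&(abs(rel[...,0])<.15)&(abs(rel@M[:,1])<.02)
    q=rel[m]@np.stack([M[:,2],M[:,1],[0,0,1]],1)
    q=q[(q[:,0]<-.02)]
    a=np.polyfit(q[:,0],q[:,2],1); b=np.polyfit(q[:,0],q[:,1],1)
    print(len(q),"handle top: slope z/x",a,"y/x",b)
    h=rel@np.stack([M[:,2],M[:,1],[0,0,1]],1)
    k=(abs(h[...,1])<.03)&(h[...,0]>.05)&(h[...,0]<.12)&(abs(h[...,2]-.042)<.02)
    if k.sum()>100: print("headtop",np.median(h[k],0),k.sum())
E
python3 -c "
from h import *
mallet('w2')
s=bot.capture('side'); save(s,'s2')"
```

```text
4.4 [ 0.4626 -0.322   0.1482] [ 0.0043 -0.0031 -1.    ] [-0.2096  0.9778 -0.0039] [ 0.6058 -0.5169 -3.895 ] [-0.0505  0.162  -0.0124] 0.024853291044887343
20090 handle top: slope z/x [0.0006 0.0153] y/x [ 0.0001 -0.0003]
```

View pics/w2.png

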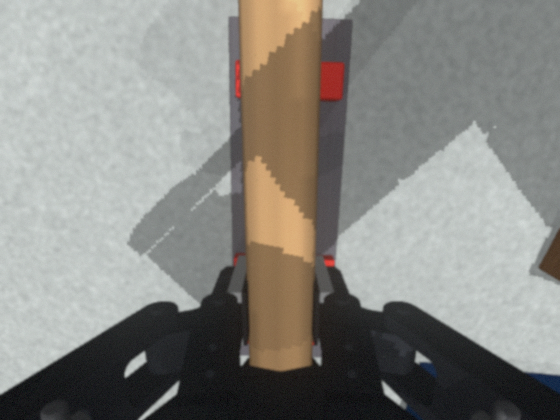

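The mallet is held level, with handle slope about 0. I'll move to hover over the right pin.

Call:
{"api": "carry_out", "payload": {
  "motion": "8 20 45 0 0 0 0; 25 75 45 0 0 0 0; 43 130 45 0 0 0 0; 60 185 45 0 0 0 0; 75 240 45 0 0 0 0"
}}

```text
time: 5.12
eef_pos: [0.5353, -0.079, 0.1883]
tcp_rot: [-0.074, 0.704, 0.075, 0.702]
ft_force: [0.8, -1.4, -3.7]
finger_gap: 0.0244
```

Call:
{"api": "carry_out", "payload": {
  "motion": "0 0 0 0 0 0 0; 0 0 0 0 0 0 0"
}}

```text
time: 5.38
eef_pos: [0.5351, -0.0807, 0.1887]
tcp_rot: [-0.075, 0.704, 0.075, 0.702]
ft_force: [0.1, -0.4, -3.6]
finger_gap: 0.0246
```

```bash
python3 - <<'E'
from h import *
np.set_printoptions(precision=4,suppress=True)
print(bot.get_obs()["eef_pos"])
t=bot.capture("top");s=bot.capture("side")
cv2.imwrite("pics/c3.png",np.hstack([cv2.resize(t["color"][120:320,200:480],(400,286)),cv2.resize(s["color"][80:280,60:340],(400,286))]))
P=cloud(t);e=bot.get_obs()["eef_pos"]
r=P-e; k=(abs(r[...,0]-.083)<.04)&(abs(r[...,1]-.018)<.04)&(P[...,2]>e[2]+.03)&(P[...,2]<e[2]+.052); 
print(k.sum(),cv2.minEnclosingCircle((P[k][:,:2]*1000).astype(np.float32)),np.median(P[k],0))
E
```

```text
[ 0.5351 -0.0807  0.1887]
0 ((0.0, 0.0), 0.0) [nan nan nan]
  return _methods._mean(a, axis=axis, dtype=dtype,
  ret = um.true_divide(
```

View pics/c3.png

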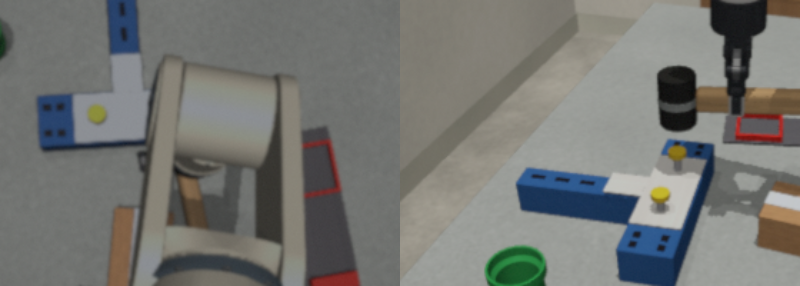

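The mallet is level above the right pin: in the side view the head is at (677,98) and the pin at (677,152). Striking.

Call:
{"api": "carry_out", "payload": {
  "motion": "3 -1 10 0 0 0 0; 3 -1 -25 0 0 0 0; 3 -1 -65 0 0 0 0; 3 -1 -78 0 0 0 0; 3 -1 -78 0 0 0 0"
}}

```text
time: 6.1
eef_pos: [0.54, -0.0828, 0.113]
tcp_rot: [-0.074, 0.703, 0.074, 0.704]
ft_force: [1.4, 0.4, -2.7]
finger_gap: 0.0245
```

Call:
{"api": "carry_out", "payload": {
  "motion": "0 0 30 0 0 0 0; 0 0 80 0 0 0 0; 0 0 80 0 0 0 0"
}}

```text
time: 6.48
eef_pos: [0.5417, -0.0828, 0.1968]
tcp_rot: [-0.075, 0.701, 0.074, 0.706]
ft_force: [0.0, -0.9, -3.8]
finger_gap: 0.0245
```

```bash
python3 - <<'E'
from h import *
mallet("w4")
s=bot.capture("side")
P=cloud(s); hsv=cv2.cvtColor(s["color"],cv2.COLOR_BGR2HSV).astype(int)
m=(hsv[...,0]>18)&(hsv[...,0]<36)&(hsv[...,1]>120)
for n,x,y in(("L",.613,.036),("R",.621,-.0635)):
    k=m&(abs(P[...,0]-x)<.03)&(abs(P[...,1]-y)<.03); q=P[k]; print(n,k.sum(),np.median(q,0),np.percentile(q[:,2],[5,50,95,99]))
s0=dict(np.load("side.npz"));P=cloud(s0);hsv=cv2.cvtColor(s0["color"],cv2.COLOR_BGR2HSV).astype(int);m=(hsv[...,0]>18)&(hsv[...,0]<36)&(hsv[...,1]>120)
for n,x,y in(("L0",.613,.036),("R0",.621,-.0635)):
    k=m&(abs(P[...,0]-x)<.03)&(abs(P[...,1]-y)<.03); q=P[k]; print(n,k.sum(),np.median(q,0),np.percentile(q[:,2],[5,50,95,99]))
cv2.imwrite("pics/c4.png",cv2.resize(s["color"][60:260,100:380],(784,560),interpolation=cv2.INTER_CUBIC))
E
```

```text
6.475 [ 0.5417 -0.0828  0.1968] [ 0.0071 -0.0011 -1.    ] [-0.209   0.9779 -0.0026] [ 0.0461 -0.9271 -3.8472] [-0.0363  0.1282  0.0449] 0.024459390773718677
19647 handle top: slope z/x [0.0286 0.0155] y/x [-0.0054 -0.0005]
L 113 [0.6138 0.0409 0.0943] [0.0895 0.0943 0.0963 0.097 ]
R 90 [ 0.6219 -0.0595  0.0732] [0.067  0.0732 0.0748 0.0752]
L0 115 [0.6132 0.0418 0.0947] [0.0883 0.0947 0.0964 0.0969]
R0 97 [ 0.6216 -0.0571  0.0986] [0.0922 0.0986 0.1005 0.1009]
```

View pics/c4.png

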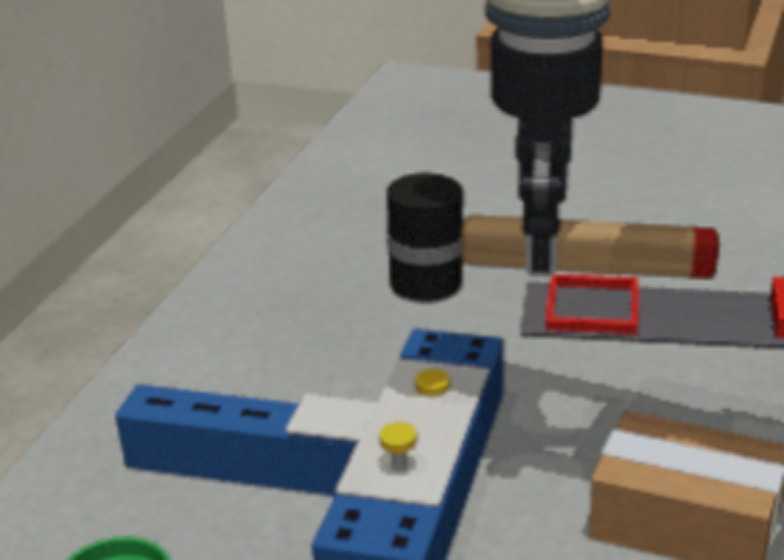

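The right pin is now at about 0.0735, from 0.099, so it is home or within 1 mm of it. The mallet has pitched 0.03 rad, head up. I'll give one slightly deeper confirming knock.

Call:
{"api": "carry_out", "payload": {
  "motion": "-2 0 -30 0 0 0 0; -2 0 -70 0 0 0 0; -2 0 -85 0 0 0 0; -2 0 -85 0 0 0 0"
}}

```text
time: 7.08
eef_pos: [0.5355, -0.0819, 0.1057]
tcp_rot: [-0.074, 0.705, 0.075, 0.702]
ft_force: [-0.2, 1.2, -3.9]
finger_gap: 0.0244
```

Call:
{"api": "carry_out", "payload": {
  "motion": "0 0 40 0 0 0 0; -2 20 85 0 0 0 0; -5 60 85 0 0 0 0; -8 100 85 0 0 0 0; -8 100 85 0 0 0 0"
}}

```text
time: 7.7
eef_pos: [0.5281, 0.02, 0.1917]
tcp_rot: [-0.075, 0.704, 0.076, 0.702]
ft_force: [-0.5, -0.4, -4.0]
finger_gap: 0.0245
```

```bash
cat >> h.py <<'E'
def pins(n=2):
    s=[bot.capture("side") for _ in range(n)][-1]; np.savez("slast.npz",**s)
    P=cloud(s); hsv=cv2.cvtColor(s["color"],cv2.COLOR_BGR2HSV).astype(int)
    m=(hsv[...,0]>18)&(hsv[...,0]<36)&(hsv[...,1]>120)
    for n,x,y in(("L",.613,.036),("R",.621,-.0635)):
        k=m&(abs(P[...,0]-x)<.03)&(abs(P[...,1]-y)<.03); q=P[k]; print(n,k.sum(),np.median(q,0),np.percentile(q[:,2],[5,50,95,99]))
    k=(abs(P[...,0]-.617)<.05)&(abs(P[...,1]+.012)<.02)&(P[...,2]>.04)&(P[...,2]<.08); print("plate",np.median(P[k][:,2]))
    return s
E
python3 -c "
from h import *
mallet('w5'); pins(1)"
```

```text
7.7 [0.5281 0.02   0.1917] [-0.0021  0.0005 -1.    ] [-0.212   0.9773  0.0009] [-0.5174 -0.4369 -4.0416] [-0.0666  0.2106 -0.0152] 0.024486259193854946
18368 handle top: slope z/x [0.117  0.0159] y/x [-0.0042 -0.0006]
L 121 [0.6125 0.0419 0.0943] [0.089  0.0943 0.0962 0.1467]
R 90 [ 0.6222 -0.0586  0.0733] [0.0677 0.0733 0.0753 0.0761]
plate 0.06361500838103562
```

The right pin is home: its reading did not change at 0.0733, and the plate is at 0.0636. The mallet slipped to 0.117 rad head-up, so I'll level it by tilting the tool and then strike left.

Call:
{"api": "carry_out", "payload": {
  "motion": "2 -2 0 -0.024 0.114 0 0; 2 -2 8 -0.024 0.114 0 0; 2 -2 -25 -0.024 0.114 0 0; 2 -2 -65 -0.024 0.114 0 0; 2 -2 -80 -0.024 0.114 0 0"
}}

```text
time: 8.43
eef_pos: [0.5308, 0.0153, 0.1118]
tcp_rot: [-0.078, 0.743, 0.07, 0.661]
ft_force: [-17.0, -4.2, 15.1]
finger_gap: 0.0246
```

Call:
{"api": "carry_out", "payload": {
  "motion": "0 0 0 0 0 0 0; 0 0 40 0 0 0 0; 0 0 85 0 0 0 0; 0 0 85 0 0 0 0; 0 0 85 0 0 0 0"
}}

```text
time: 9.05
eef_pos: [0.5306, 0.0159, 0.1971]
tcp_rot: [-0.078, 0.743, 0.07, 0.661]
ft_force: [-0.6, -0.0, -4.1]
finger_gap: 0.0243
```

```bash
python3 -c "
from h import *
mallet('w6'); pins(1)"
```

```text
9.05 [0.5306 0.0159 0.1971] [-0.1138 -0.0238 -0.9932] [-0.2093  0.9778  0.0005] [-0.6202 -0.0057 -4.0738] [ 0.0375  0.0974 -0.0237] 0.0242763766379385
18102 handle top: slope z/x [0.0304 0.0161] y/x [-0.007  -0.0006]
L 119 [0.6133 0.0412 0.0731] [0.0681 0.0731 0.0753 0.1446]
R 92 [ 0.6214 -0.0582  0.0734] [0.0678 0.0734 0.0751 0.0766]
plate 0.06353864805636439
```

Both pins read 0.073, and the last blow ended with about 19 N pressed against the stop, more than the 8.6 N the pin needs to move. I'll return the mallet to above its rest and level it.

Call:
{"api": "carry_out", "payload": {
  "motion": "-11 -55 0 -0.006 0.03 0 0; -22 -110 0 -0.006 0.03 0 0; -34 -165 0 -0.006 0.03 0 0; -45 -220 0 -0.006 0.03 0 0; -57 -275 0 -0.006 0.03 0 0"
}}

```text
time: 9.78
eef_pos: [0.473, -0.2604, 0.1959]
tcp_rot: [-0.079, 0.754, 0.07, 0.649]
ft_force: [2.0, 1.1, -4.5]
finger_gap: 0.0245
```

Call:
{"api": "carry_out", "payload": {
  "motion": "-7 -35 -20 0 0 0 0; -12 -62 -80 0 0 0 0; -12 -62 -90 0 0 0 0; -12 -62 -90 0 0 0 0; -12 -62 -90 0 0 0 0"
}}

```text
time: 10.4
eef_pos: [0.4632, -0.3206, 0.1083]
tcp_rot: [-0.08, 0.753, 0.069, 0.65]
ft_force: [-0.0, -0.3, -3.5]
finger_gap: 0.0246
```

```bash
python3 -c "
from h import *
mallet('w7')
s=bot.capture('side'); cv2.imwrite('pics/s7.png',cv2.resize(s['color'][60:220,200:440],(780,520),interpolation=cv2.INTER_CUBIC))"
```

```text
10.4 [ 0.4632 -0.3206  0.1083] [-0.1421 -0.0307 -0.9894] [-0.2104  0.9776 -0.0001] [-0.0494 -0.2996 -3.531 ] [0.0237 0.0124 0.0284] 0.02455703481961893
18415 handle top: slope z/x [-0.0005  0.0158] y/x [-0.0034 -0.0002]
```

View pics/s7.png

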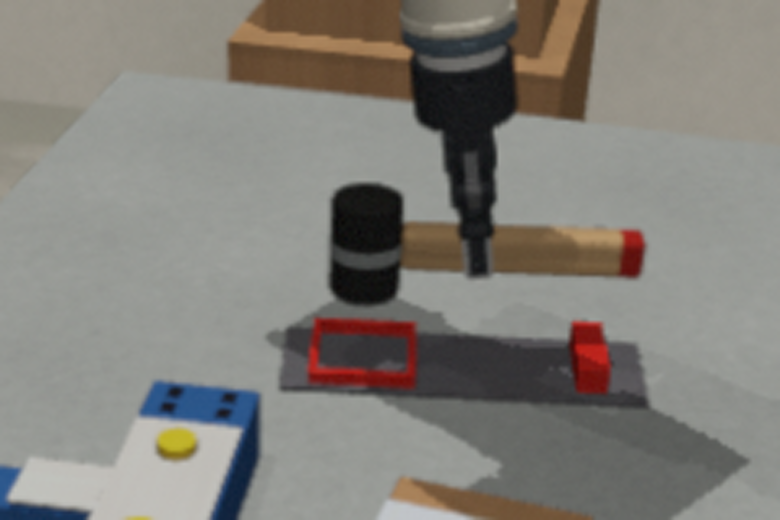

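The mallet is level above the tray and saddle: head at (366,245), tray at (362,352), saddle at (590,357). Lowering it now.

Call:
{"api": "carry_out", "payload": {
  "motion": "-1 -1 -30 0 0 0 0; -1 -1 -45 0 0 0 0; -1 -1 -53 0 0 0 0; -1 -1 -58 0 0 0 0; -1 -1 -58 0 0 0 0"
}}

```text
time: 11.12
eef_pos: [0.4613, -0.322, 0.0494]
tcp_rot: [-0.08, 0.753, 0.069, 0.65]
ft_force: [-0.2, -0.9, -3.8]
finger_gap: 0.0249
```

Call:
{"api": "carry_out", "payload": {
  "motion": "0 0 -2 0 0 0 0; 0 0 -3 0 0 0 0; 0 0 -3 0 0 0 0"
}}

```text
time: 11.5
eef_pos: [0.4612, -0.322, 0.0464]
tcp_rot: [-0.08, 0.753, 0.069, 0.65]
ft_force: [0.7, 0.5, -4.7]
finger_gap: 0.0244
```

Call:
{"api": "carry_out", "payload": {
  "motion": "0 0 -1 0 0 0 0; 0 0 -2 0 0 0 0; 0 0 -2 0 0 0 0"
}}

```text
time: 11.88
eef_pos: [0.4612, -0.322, 0.0459]
tcp_rot: [-0.08, 0.753, 0.069, 0.65]
ft_force: [-4.8, 3.7, 15.1]
finger_gap: 0.0246
```

Contact: the force changed sign. Releasing gently.

Call:
{"api": "carry_out", "payload": {
  "motion": "0 0 1 0 0 0 0.4; 0 0 1 0 0 0 0.6; 0 0 1 0 0 0 0.8; 0 0 1 0 0 0 1; 0 0 1 0 0 0 1",
  "grip_force": 20
}}

```text
time: 12.5
eef_pos: [0.4612, -0.3219, 0.0452]
tcp_rot: [-0.08, 0.753, 0.069, 0.65]
ft_force: [-0.9, 0.4, 0.2]
finger_gap: 0.0851
```

Call:
{"api": "carry_out", "payload": {
  "motion": "0 0 0 0 0 0 1; 0 0 0 0 0 0 1; 3 0 20 0 0 0 1; 9 2 60 0 0 0 1; 17 4 120 0 0 0 1"
}}

```text
time: 13.12
eef_pos: [0.4772, -0.3173, 0.1651]
tcp_rot: [-0.079, 0.754, 0.07, 0.648]
ft_force: [0.8, 0.1, 0.8]
finger_gap: 0.085
```

Call:
{"api": "carry_out", "payload": {
  "motion": "-20 0 50 0 0 0 1; -60 60 60 0 0 0 1; -60 120 60 0 0 0 1; -60 180 60 0 0 0 1; -60 180 60 0 0 0 1"
}}

```text
time: 13.75
eef_pos: [0.4176, -0.1349, 0.2255]
tcp_rot: [-0.081, 0.753, 0.071, 0.649]
ft_force: [0.7, -0.8, 0.1]
finger_gap: 0.085
```

```bash
python3 - <<'E'
from h import *
np.set_printoptions(precision=4,suppress=True)
o=bot.get_obs(); print(o["time"],o["eef_pos"],o["finger_gap"])
s=pins(1); t=bot.capture("top"); P=cloud(t); z=P[...,2]
hsv=cv2.cvtColor(t["color"],cv2.COLOR_BGR2HSV).astype(int); H,S=hsv[...,0],hsv[...,1]
P0=cloud(dict(np.load("top.npz")))
def rect(q): return cv2.minAreaRect((q[:,:2]*1000).astype(np.float32))
b=np.zeros(z.shape,bool); b[200:345,380:470]=1
for n,Q in(("before",P0),("after",P)):
    q=Q[b&(Q[...,2]>.07)&(Q[...,2]<.095)]; print(n,"head",len(q),rect(q),np.median(q[:,2])) if len(q) else 0
    q=Q[b&(H>5)&(H<25)&(S>60)&(Q[...,2]>.045)&(Q[...,2]<.07)]; print("handle",len(q),rect(q) if len(q) else 0, np.polyfit(q[:,0],q[:,2],1))
    for m,(u0,u1,v0,v1),h in(("crate",(100,195,190,305),.05),("sleeve",(160,212,115,175),.06),("carton",(265,330,255,340),.04)):
        qq=Q[v0:v1,u0:u1].reshape(-1,3); qq=qq[(qq[:,2]>h)&(qq[:,2]<.1)]; print(m,len(qq),np.median(qq,0) if len(qq) else 0)
cv2.imwrite("pics/f.png",cv2.resize(np.hstack([t["color"][80:345,100:480],s["color"][60:325,60:440]]),(800,279)))
E
```

```text
13.75 [ 0.4176 -0.1349  0.2255] 0.08501433057012188
L 112 [0.6137 0.0412 0.0733] [0.0682 0.0733 0.0752 0.0759]
R 86 [ 0.6211 -0.0587  0.073 ] [0.0682 0.073  0.0747 0.0751]
plate 0.06360489360815447
before head 547 ((544.4068603515625, -303.0227355957031), (56.0652961730957, 52.16501235961914), 88.92279052734375) 0.08593345623015214Traceback (most recent call last):
  File "<stdin>", line 11, in <module>
    raise TypeError("expected non-empty vector for x")
TypeError: expected non-empty vector for x
```

The arm is blocking the top view, so I'll move it clear before checking again.

Call:
{"api": "carry_out", "payload": {
  "motion": "0 60 10 0 0 0 1; 0 120 10 0 0 0 1; 0 180 10 0 0 0 1; 0 240 10 0 0 0 1; -10 300 10 0 0 0 1"
}}

```text
time: 14.48
eef_pos: [0.4095, 0.163, 0.2354]
tcp_rot: [-0.079, 0.753, 0.068, 0.65]
ft_force: [1.2, 0.3, 0.7]
finger_gap: 0.0853
```

Call:
{"api": "carry_out", "payload": {
  "motion": "-40 50 0 0 0 0 1; -80 100 0 0 0 0 1; -120 150 0 0 0 0 1; -160 200 0 0 0 0 1; -160 200 0 0 0 0 1"
}}

```text
time: 15.1
eef_pos: [0.2474, 0.3641, 0.2353]
tcp_rot: [-0.08, 0.753, 0.07, 0.65]
ft_force: [-0.0, -0.6, 0.1]
finger_gap: 0.0854
```

```bash
python3 - <<'E'
from h import *
np.set_printoptions(precision=4,suppress=True)
s=pins(1); t=bot.capture("top"); P=cloud(t)
cv2.imwrite("pics/f.png",cv2.resize(np.hstack([t["color"][80:345,100:480],s["color"][60:325,60:440]]),(800,279)))
T0=dict(np.load("top.npz"))
def rect(q): return cv2.minAreaRect((q[:,:2]*1000).astype(np.float32)) if len(q)>5 else 0
b=np.zeros(P.shape[:2],bool); b[200:345,380:470]=1
for n,c in(("before",T0),("after",t)):
    Q=cloud(c); hsv=cv2.cvtColor(c["color"],cv2.COLOR_BGR2HSV).astype(int); H,S=hsv[...,0],hsv[...,1]
    q=Q[b&(Q[...,2]>.07)&(Q[...,2]<.095)]; print(n,"head",len(q),rect(q),np.median(q[:,2]))
    q=Q[b&(H>5)&(H<25)&(S>60)&(Q[...,2]>.045)&(Q[...,2]<.07)]; print("handle",len(q),rect(q)); 
    if len(q): print(np.polyfit(q[:,0],q[:,2],1))
    for m,(u0,u1,v0,v1),h in(("crate",(100,195,190,305),.05),("sleeve",(160,212,115,175),.06),("carton",(265,330,255,340),.04)):
        qq=Q[v0:v1,u0:u1].reshape(-1,3); qq=qq[(qq[:,2]>h)&(qq[:,2]<.1)]; print(m,len(qq),np.median(qq,0) if len(qq) else 0)
E
```

```text
L 111 [0.6142 0.0419 0.0733] [0.0688 0.0733 0.0753 0.0763]
R 86 [ 0.6214 -0.0578  0.0732] [0.0683 0.0732 0.0751 0.0757]
plate 0.06365321064133966
before head 547 ((544.4068603515625, -303.0227355957031), (56.0652961730957, 52.16501235961914), 88.92279052734375) 0.08593345623015214
handle 1032 ((436.92138671875, -326.50018310546875), (169.48695373535156, 29.039134979248047), 12.437707901000977)
[0.0008 0.061 ]
crate 2075 [0.5216 0.3136 0.0632]
sleeve 542 [0.7524 0.229  0.0805]
carton 2578 [ 0.4098 -0.0322  0.0604]
after head 550 ((544.124267578125, -304.6476135253906), (55.7026252746582, 53.34446716308594), 61.2713508605957) 0.08588400336216839
handle 1034 ((436.7956237792969, -327.466552734375), (169.62966918945312, 30.549232482910156), 10.96284008026123)
[0.0005 0.0611]
crate 2081 [0.5217 0.3134 0.0633]
sleeve 542 [0.7525 0.2287 0.0806]
carton 2582 [ 0.4098 -0.0322  0.0603]
```

View pics/f.png

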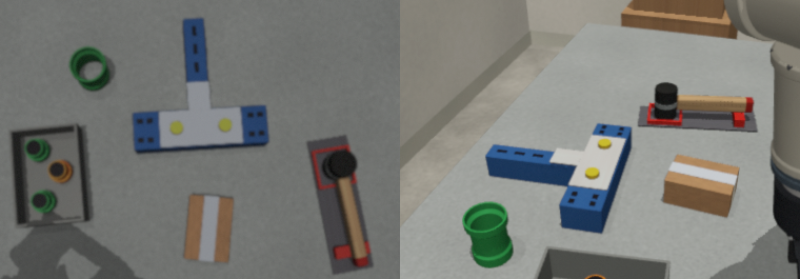

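The mallet is back in its rest, with the head at (340,163) in the tray and the tail on the saddle. Both pins are flush on the plate and the bystanders haven't moved, so I'm handing in.

```bash
python3 -c "
from workcell import bot
print(bot.close_job())"
```

```text
the job is handed in; nothing more can be done
None
```

Both lock pins are home, the mallet is back in its rest, and I handed the job in at about 15 s of the 45 s allowed. I gripped the mallet at its grip point and struck the right pin twice, the second a confirming knock, and the left pin once.

**Pins:** the heads read 73.3 mm (left) and 73.2 mm (right) above the bench, against 74 mm nominal, which is within calibration. The plate read 63.6 mm against 64 mm. The right pin did not move on its second knock. The left blow ended pressed against the stop with about 15 N upward, more than the 8.6 N needed to move a pin.

**Mallet:** it is level, with the head in the tray and the handle on the saddle. It sits within about 2 mm and 1.5° of where it started.

**Bystanders:** the crate, sleeve and carton read unchanged to within 0.3 mm.

**What went less well:** the blows turned the handle in the grip by up to 0.12 rad. I tilted the tool to level the mallet again before the left blow and before putting it down. No check failed, and the largest force shown at the end of any move was about 23 N; peaks within a blow were not recorded.

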